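# Move the tea tins up the pantry rack

### The arm

A 6-joint arm with a two-finger parallel gripper is mounted at the origin on the work surface. World frame = base frame: x ahead of the robot, y to its left, z up, the work surface at z = 0. Lengths are in m, angles in rad, forces in N, time in s.
With the tool pointing down it reaches from about 0.15 to 0.775 m from the base axis. Payload 6.1 kg.
Tool frame: the origin (TCP) lies between the finger pads; the fingertips stand 22 mm ahead of it and the grasp point (between the pads) lies 3 mm ahead of it; z points along the fingers, y is the line along which they close (so a half turn about z gives the same grasp; the last joint's range is limited). The gripper opens to 85 mm and grips with 20 to 120 N. Pads are 22 mm wide; open, the fingers measure 114 mm over their backs; the gripper's body (76 mm by 85 mm) begins 54 mm behind the grasp point. The pads swing forward as they close: fully open they stand 13 mm farther back than shut.
Start: joints at [-1.336, 0.126, -0.04, 1.405, 0, 1.571], TCP at [0.122, -0.511, 0.253] pointing down, gripper open.
Joint ranges: [-2.72, 2.72], [-0.95, 1.95], [-1.27, 1.35], [-1.78, 2.02], [-1.46, 1.47], [-3.14, 3.14]. Speed limits (rad/s): [2.39, 2.39, 3.01, 3.14, 3.14, 3.14].

### API

Orientations are given as a rotation vector (axis times angle).
In Python, from cell import status, optics, hand_in gives the robot as it stands.
- The arm moves only by the tool drive_tool, never from a script. Its argument "deltas" is a list of rows, each an object with "slide": the shift along the tool's x, y, z each as a share of 25 cm, from -1 to 1, a list of three; "rotation": the turn, a rotation vector about the tool's x, y, z each as a share of 8 degrees, from -1 to 1, a list of three; "grip": the opening, from -1 (shut) to 1 (fully open). A call has 1 to 8 rows; each row shifts and turns the commanded pose from where the row before left it, along the tool's axes as they then stand; what a row does not reach is not made up. A row lasts 1/10 s, in which the tool goes at most 50 mm and 8.59 degrees, less where a joint would pass 70% of its speed; a pose out of reach is approached as far as the arm can. A call with a number of a shift or a turn outside -1 to 1 is refused whole. A call with a gripper value outside its range is refused whole. The fingers move at their own pace and stop on an object; "newtons" is the grip in N (left out, the last holds). Time passes only in rows, so rows that do not move let the fingers close. It gives the time, the measured TCP pose, the force, the opening and the grip force at its end, in the units of the state.
- status.get_obs(): the state, without advancing time (a new reading comes with each control period).
- optics.snapshot(name): name is "scene" or "top" or "wrist"; returns a dict with "pixels" (480x640x3 uint8, red, green, blue), "mtx" (3x3 intrinsics, pixels), "camera_from_world" (4x4, takes a point from world to camera coordinates). Camera axes: x right, y down, z forward; pixel columns grow to the right and rows downward; lengths in m; the calibration is good to about 2 mm. A picture is of the moment at which its call begins. There is no depth.
- hand_in(): hands the job in; it is judged then, once.
Trained networks look in a picture, given as the dict that the camera call returned (one of the last four; its "shot" number tells which), for a name from the list of things; names that differ only in an ending like _2 or _b are one class to them, and where a whole thing is asked for, a point or a joint stands for the part that bears it (a point fixed in the world has none). Each returns a list of dicts, best first, with "confidence" (0 to 1); they miss things now and then, are a little off and sometimes report something else, mostly with a low value. They report only what shows in the picture. A call takes as long as a camera call. They do not tell look-alikes from the thing itself.
- optics.spot_in(picture, thing): "point" ([x, y, z] in m, in world coordinates, good to about 4 mm: the middle of the surface that is visible of it).
- optics.cut_out(picture, thing): "region" (480x640 bool, what is visible of it).
The state is a dict: "time_s": time; "joint_positions": joint angles; "qvel": joint speeds; "effort": joint torques, N m; "tool_pos": TCP position; "ee_rot": TCP orientation; "contact_force": force on the tool from outside, world axes, zero at the start; "moment": the same for the moment, N m; "gripper_width": finger opening in m; "grasp_force": force on a finger pad.
Only numpy, scipy, OpenCV 4.12 (cv2) and the standard library are available. Lean on these libraries where they do the work, as an engineer would, in place of code of your own. Each camera call takes 0.05 s, during which the arm holds its last target. There are 200 camera calls.

### The job

The tea tins in the pantry rack are used up in order, starting from the pocket with one dot, and that pocket is now empty. Move the queue up in this order: first the red tin from the two-dot pocket to the one-dot pocket, next the green tin from the three-dot pocket to the two-dot pocket, and last the new blue tin from the shelf into the three-dot pocket. Lower each tin gently until it stands upright on its pocket floor (no dropping or knocking over), let go of it, and leave the teapot, lunch box and tumblers where they are.

Things in the scene. Friction and masses are not known exactly. Their poses are not given: they have to be found in the camera images.
- rack: Fixed wooden board that carries the three pockets in a row along its y axis, 100 mm apart (at y = -100, 0 and +100 mm), in an order that changes. 140 (x) x 310 (y) x 12 mm; origin on the shelf under the middle pocket's centre; the board reaches from x = -55 to +85 mm.
- pocket1_in (a point): White open-topped plastic pocket with ONE black dot on a white tab sloping out from its +x side (away from the robot; reaches 70 mm). Point: centre of its inner floor, 17 mm above the shelf; axes as the rack's. Inside 56 (x) x 74 (y) mm; walls 40 mm high, then a lip flared out at 45 degrees, top 50 mm above this floor; over the lip about 82 x 100 mm. Empty at the start.
- pocket2_in (a point): White open-topped plastic pocket with TWO black dots on a white tab sloping out from its +x side (away from the robot; reaches 70 mm). Point: centre of its inner floor, 17 mm above the shelf; axes as the rack's. Inside 56 (x) x 74 (y) mm; walls 40 mm high, then a lip flared out at 45 degrees, top 50 mm above this floor; over the lip about 82 x 100 mm. Holds the red tin at the start.
- pocket3_in (a point): White open-topped plastic pocket with THREE black dots on a white tab sloping out from its +x side (away from the robot; reaches 70 mm). Point: centre of its inner floor, 17 mm above the shelf; axes as the rack's. Inside 56 (x) x 74 (y) mm; walls 40 mm high, then a lip flared out at 45 degrees, top 50 mm above this floor; over the lip about 82 x 100 mm. Holds the green tin at the start.
- red_mid (a point): Red tea tin, standing in the two-dot pocket, its x axis along the pocket's x axis to within 0.03 rad. 48 (x) x 66 (y) x 110 (z, up) mm, 0.18 to 0.34 kg, rigid. Point: its centre, 55 mm above its underside. The aluminium lid band (top 22 mm) is fixed to it and no wider.
- green_mid (a point): Green tea tin, standing in the three-dot pocket, its x axis along the pocket's x axis to within 0.03 rad. 48 (x) x 66 (y) x 110 (z, up) mm, 0.18 to 0.34 kg, rigid. Point: its centre, 55 mm above its underside. The aluminium lid band (top 22 mm) is fixed to it and no wider.
- blue_mid (a point): Blue tea tin, standing upright on the open shelf to the left (+y) of the rack. 48 (x) x 66 (y) x 110 (z, up) mm, 0.18 to 0.34 kg, rigid. Point: its centre, 55 mm above its underside. The aluminium lid band (top 22 mm) is fixed to it and no wider.
- teapot: White ceramic teapot with lid, one rigid piece, body 132 mm wide, 138 mm high, spout towards its +x, handle towards -x, 0.6 kg. Origin under its centre. A bystander.
- lunchbox: Yellow plastic lunch box, snapped shut, 146 (x) x 196 (y) x 70 mm, 0.45 kg. Origin under its centre. A bystander.
- tumbler1: Glass tumbler, 72 mm across the rim, 105 mm high, 0.22 kg. Origin under its centre. A bystander.
- tumbler2: Second glass tumbler, same as the first. A bystander.
Mind the look-alikes: they are no part of the job. What is shaped like the part that bears red_mid but turquoise or yellow is not meant.

How it is judged:
By the outcome, as a careful person would: the job done as asked, in the order asked, and still so for the second after the job is handed in, with the robot touching nothing.
It also fails if it takes over 69 s, if anything falls off the work surface, if the arm or the gripper's body presses on something with over 40 N, if the wrist force passes 120 N, or if a joint passes its speed limit or range.

## Working session

There is one attempt and no reset: what is moved stays moved. The work goes in short steps, Python scripts to look and compute and a tool call to move; the robot and the scene stay as the last step left them, time stands still between calls to the robot, and variables do not carry over. Pictures are saved under pics/ and viewed, at most 10 in all, crops included, and the job is handed in when it is done.

Besides the shell and the picture viewer there is one more tool, called after "Call:" by a JSON object that holds its "method" and its "body". drive_tool: Moves the arm, as the interface text tells. Its arguments: {"type":"object","properties":{"deltas":{"type":"array"},"newtons":{"type":"number"}},"required":["deltas"]}

```bash
mkdir -p pics; ls; python3 - <<'E'
from cell import status, optics
import cv2
o=status.get_obs(); print(o)
for n in ["scene","top"]:
    p=optics.snapshot(n); cv2.imwrite(f"pics/{n}0.png",p["pixels"][:,:,::-1])
    for t in ["rack","pocket1_in","pocket2_in","pocket3_in","red_mid","teapot","lunchbox","tumbler1"]:
        print(n,t,[(d["point"],round(d["confidence"],2)) for d in optics.spot_in(p,t)][:6])
E
```

```text
pics
{'time_s': 0.0, 'joint_positions': array([-1.33594904e+00,  1.26415186e-01, -4.06117846e-02,  1.40539911e+00,
        1.56904156e-05,  1.57079473e+00]), 'qvel': array([ 8.79479714e-05, -1.98871398e-04, -6.75703064e-04,  7.45856784e-04,
       -1.26455684e-03,  5.86285853e-04]), 'effort': array([-7.13787867e-04, -4.35917115e+01,  3.52922738e+01,  1.72421476e-02,
       -1.90567821e-04, -1.66051501e-05]), 'tool_pos': array([ 0.12208255, -0.51022735,  0.25250825]), 'ee_rot': array([-3.11834938e+00, -3.67862734e-01,  2.75294656e-04]), 'contact_force': array([-0.02288451,  0.40597253,  1.15685706]), 'moment': array([-0.02253489,  0.0479794 , -0.05848593]), 'grasp_force': 0.0, 'gripper_width': 0.08522403158960501}
scene rack [([0.6349, -0.0455, 0.0123], 0.68)]
scene pocket1_in [([0.5973, -0.1376, 0.0378], 0.58), ([0.6392, -0.4301, 0.0676], 0.49), ([0.5656, -0.1893, 0.1073], 0.16)]
scene pocket2_in [([0.6222, 0.0047, 0.0364], 0.61)]
scene pocket3_in [([0.5933, -0.2109, 0.0434], 0.82)]
scene red_mid [([0.436, 0.048, 0.0809], 0.9), ([0.5956, -0.0005, 0.1118], 0.84), ([0.7657, 0.0405, 0.0
[... 194 characters left out ...]
), ([0.5952, -0.2111, 0.0432], 0.34)]
top rack [([0.5497, -0.1115, 0.0125], 0.95), ([0.5798, -0.1254, 0.0295], 0.56), ([0.3532, -0.4092, 0.0939], 0.2)]
top pocket1_in [([0.5812, -0.1255, 0.028], 0.72), ([0.5798, -0.0146, 0.1247], 0.42)]
top pocket2_in [([0.6079, -0.0258, 0.0574], 0.66)]
top pocket3_in [([0.5888, -0.2087, 0.0609], 0.83)]
top red_mid [([0.4208, 0.0395, 0.1076], 0.95), ([0.5807, -0.0165, 0.1235], 0.78), ([0.7474, 0.0205, 0.1061], 0.66), ([0.6078, -0.025, 0.0556], 0.42)]
top teapot [([0.3542, -0.412, 0.0902], 0.65)]
top lunchbox [([0.6217, -0.4616, 0.0657], 0.58)]
top tumbler1 [([0.6685, 0.3914, 0.0663], 0.96), ([0.7418, 0.2315, 0.0628], 0.78), ([0.5475, -0.1114, 0.0128], 0.37)]
```

View pics/scene0.png

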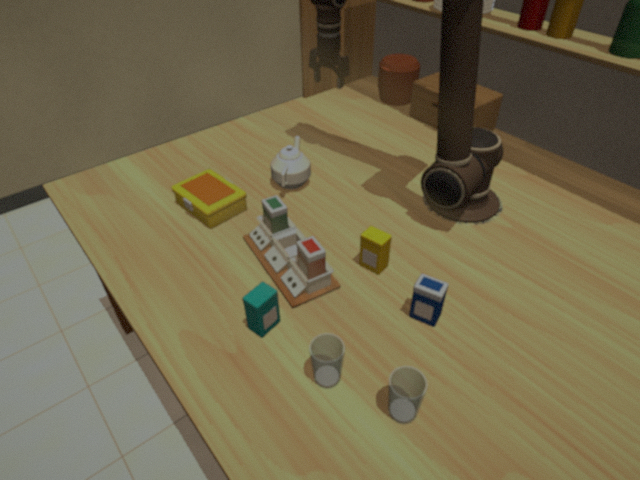

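View pics/top0.png

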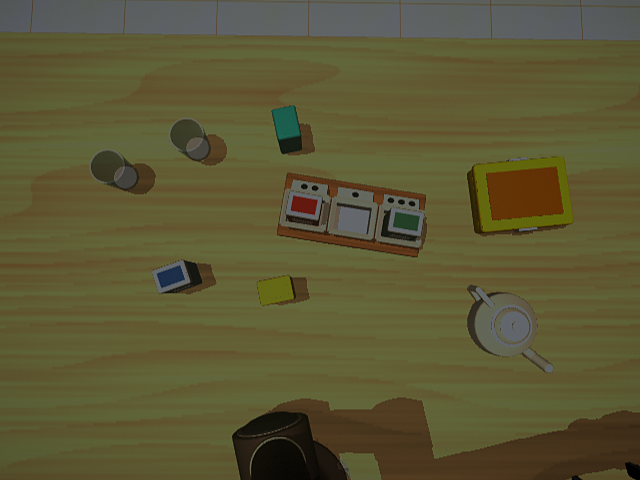

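The rack holds red (two dots, px ~305,205), an empty one-dot pocket in the middle (353,220) and green (three dots, 405,222). Blue is at (172,276), with a turquoise and a yellow look-alike nearby. Next I measure the lid tops.

```bash
cat > h.py <<'E'
from cell import status, optics
import cv2, numpy as np
from scipy.spatial.transform import Rotation as R
def ray(p,uv,z):
    uv=np.atleast_2d(uv).astype(float); T=p["camera_from_world"]; Rm,t=T[:3,:3],T[:3,3]
    d=(np.linalg.inv(p["mtx"])@np.c_[uv,np.ones(len(uv))].T); d=(Rm.T@d).T; c=-Rm.T@t
    return (c+d*((z-c[2])/d[:,2])[:,None])[:,:2]
def blob(p,col,box=None):
    h=cv2.cvtColor(np.ascontiguousarray(p["pixels"]),cv2.COLOR_RGB2HSV).astype(int); H,S,V=h[...,0],h[...,1],h[...,2]
    m={"red":((H<6)|(H>174))&(S>170)&(V>90),"green":(H>50)&(H<85)&(S>80)&(V>40),"blue":(H>98)&(H<125)&(S>100)&(V>50)}[col]
    if box: k=np.zeros_like(m); k[box[1]:box[3],box[0]:box[2]]=1; m&=k
    n,l,s,c=cv2.connectedComponentsWithStats(m.astype(np.uint8)); i=1+np.argmax(s[1:,4])
    return (l==i)
def rect(p,m,z):
    v,u=np.nonzero(m); q=ray(p,np.c_[u,v],z)
    (c,s,a)=cv2.minAreaRect((q*1000).astype(np.float32)); a=a if s[0]<s[1] else a-90
    return np.round(q.mean(0),4),np.round(c,1),np.round(sorted(s),1),round((a+90)%180-90,1)   # a: direction of the short side (tin x)
def tool():
    o=status.get_obs(); return o["time_s"],o["tool_pos"].round(4),R.from_rotvec(o["ee_rot"]).as_matrix().round(3),o["contact_force"].round(1),o["joint_positions"].round(2)
E
python3 - <<'E'
from h import *
p=optics.snapshot("top")
for c,b in [("red",(270,180,340,240)),("green",(380,200,430,245)),("blue",(140,250,200,300))]:
    m=blob(p,c,b); print(c,m.sum(),rect(p,m,.127 if c!="blue" else .110))
T=p["camera_from_world"]; print("cam",-T[:3,:3].T@T[:3,3])
# rack board edges from orange corners (guessed px)
print(ray(p,[(288,173),(425,195),(417,256),(277,234)],.012))
r=optics.cut_out(p,"rack")[0]["region"]; h=cv2.convexHull(np.argwhere(r)[:,::-1].astype(np.int32))[:,0]; q=ray(p,h,.012)
print(cv2.minAreaRect((q*1000).astype(np.float32)))
w=optics.snapshot("wrist"); cv2.imwrite("pics/w0.png",w["pixels"][:,:,::-1]); T=w["camera_from_world"]; print("wcam",-T[:3,:3].T@T[:3,3],T[:3,:3].round(2),w["mtx"][0,0]); print(tool())
img=cv2.resize(p["pixels"][160:270,260:440],None,fx=4,fy=4,interpolation=cv2.INTER_CUBIC); cv2.imwrite("pics/c0.png",img[:,:,::-1]*1.5)
E
```

```text
red 346 (array([ 0.5858, -0.0163]), array([585.8, -16.3]), array([28. , 47.5]), -10.4)
green 351 (array([ 0.5551, -0.2161]), array([ 555.2, -216.2]), array([28.2, 47.8]), -9.6)
blue 367 (array([0.4452, 0.2428]), array([445.2, 242.9]), array([29., 48.]), 20.6)
cam [ 0.4195359  -0.03804424  1.1031359 ]
[[ 0.67584008  0.0213903 ]
 [ 0.62951141 -0.28004033]
 [ 0.49512236 -0.26054428]
 [ 0.54068519  0.04341538]]
((586.2525634765625, -118.39295959472656), (308.5229187011719, 140.0605010986328), 81.4035873413086)
wcam [ 0.20070163 -0.49280307  0.3734133 ] [[ 0.23 -0.97  0.  ]
 [-0.92 -0.22  0.31]
 [-0.3  -0.07 -0.95]] 340.1237659208685
(1.05, array([ 0.1221, -0.5106,  0.2533]), array([[ 0.973,  0.233, -0.   ],
       [ 0.233, -0.973, -0.   ],
       [-0.   ,  0.   , -1.   ]]), array([0.1, 1. , 0.7]), array([-1.34,  0.13, -0.04,  1.41, -0.  ,  1.57]))[ WARN:0@2.581] global loadsave.cpp:1063 imwrite_ Unsupported depth image for selected encoder is fallbacked to CV_8U.
```

```bash
cat >> h.py <<'E'
def plan(n,x,y,z,yaw,start=None):
    """constant row (slide share, rot share) x n taking the tool (pointing down) to x,y,z, tool-x yaw in deg"""
    if start is None:
        o=status.get_obs(); M=R.from_rotvec(o["ee_rot"]).as_matrix(); start=[*o["tool_pos"],np.degrees(np.arctan2(M[1,0],M[0,0]))]
    dy=((yaw-start[3]+180)%360-180)/n
    A=np.zeros((2,2))
    for k in range(n):
        a=np.radians(start[3]+k*dy); c,s=np.cos(a),np.sin(a); A+=np.array([[c,s],[s,-c]])
    v=np.linalg.solve(A,np.array([x-start[0],y-start[1]]))
    print(n,"rows slide",np.round([v[0]/.25,v[1]/.25,-(z-start[2])/n/.25],4),"rotz",round(-dy/8,4))
E
python3 -c "
from h import *
plan(16,.586,-.0174,.253,81.3)"
```

```text
16 rows slide [ 1.795e-01 -4.700e-03  1.000e-04] rotz -0.5301
```

View pics/c0.png

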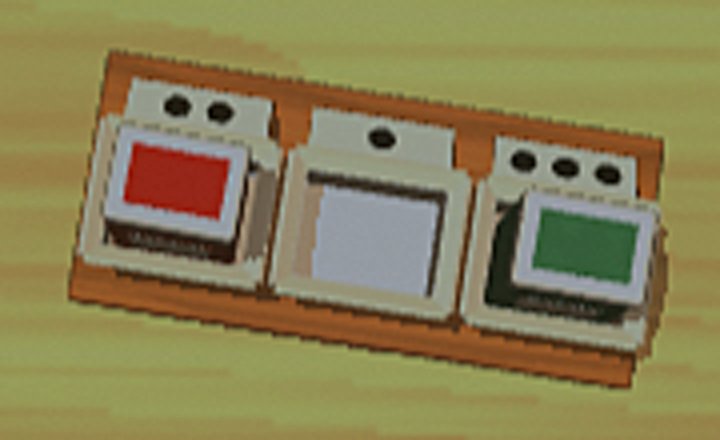

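The crop confirms the pockets: two dots and red on the left (crop 175,180), one dot and empty in the middle (375,240), three dots and green on the right (585,250).

Call:
{"method": "drive_tool", "body": {"deltas": [{"slide":[0.18,-0.005,0],"rotation":[0,0,-0.53],"grip":1},{"slide":[0.18,-0.005,0],"rotation":[0,0,-0.53],"grip":1},{"slide":[0.18,-0.005,0],"rotation":[0,0,-0.53],"grip":1},{"slide":[0.18,-0.005,0],"rotation":[0,0,-0.53],"grip":1},{"slide":[0.18,-0.005,0],"rotation":[0,0,-0.53],"grip":1},{"slide":[0.18,-0.005,0],"rotation":[0,0,-0.53],"grip":1},{"slide":[0.18,-0.005,0],"rotation":[0,0,-0.53],"grip":1},{"slide":[0.18,-0.005,0],"rotation":[0,0,-0.53],"grip":1}], "newtons": 40}}

```text
time_s: 1.85
tool_pos: [0.4314, -0.3325, 0.2532]
ee_rot: [2.875, 1.266, 0.0]
contact_force: [0.4, 0.6, -0.4]
gripper_width: 0.0854
grasp_force: 0.0
```

Call:
{"method": "drive_tool", "body": {"deltas": [{"slide":[0.18,-0.005,0],"rotation":[0,0,-0.53],"grip":1},{"slide":[0.18,-0.005,0],"rotation":[0,0,-0.53],"grip":1},{"slide":[0.18,-0.005,0],"rotation":[0,0,-0.53],"grip":1},{"slide":[0.18,-0.005,0],"rotation":[0,0,-0.53],"grip":1},{"slide":[0.18,-0.005,0],"rotation":[0,0,-0.53],"grip":1},{"slide":[0.18,-0.005,0],"rotation":[0,0,-0.53],"grip":1},{"slide":[0.18,-0.005,0],"rotation":[0,0,-0.53],"grip":1},{"slide":[0.18,-0.005,0],"rotation":[0,0,-0.53],"grip":1}]}}

```text
time_s: 2.65
tool_pos: [0.5872, -0.0134, 0.2531]
ee_rot: [2.381, 2.05, 0.0]
contact_force: [0.9, -0.5, -0.5]
gripper_width: 0.0858
grasp_force: 0.0
```

Call:
{"method": "drive_tool", "body": {"deltas": [{"slide":[0,0,0],"rotation":[0,0,0],"grip":1},{"slide":[0,0,0],"rotation":[0,0,0],"grip":1},{"slide":[0,0,0],"rotation":[0,0,0],"grip":1}]}}

```text
time_s: 2.95
tool_pos: [0.5865, -0.0159, 0.2533]
ee_rot: [2.385, 2.045, -0.001]
contact_force: [0.1, 0.2, -0.3]
gripper_width: 0.0855
grasp_force: 0.0
```

```bash
python3 - <<'E'
from h import *
print(tool())
w=optics.snapshot("wrist"); cv2.imwrite("pics/w1.png",w["pixels"][:,:,::-1])
m=blob(w,"red"); print(m.sum(),rect(w,m,.127))
E
```

```text
(2.95, array([ 0.5865, -0.0159,  0.2533]), array([[ 0.152,  0.988, -0.   ],
       [ 0.988, -0.152, -0.   ],
       [-0.   , -0.   , -1.   ]]), array([ 0.1,  0.2, -0.3]), array([-0.03,  0.24,  0.1 ,  1.43, -0.  ,  1.7 ]))
1247 (array([ 0.5836, -0.0179]), array([585.2, -17.4]), array([27.4, 45.3]), -9.9)
```

View pics/w1.png

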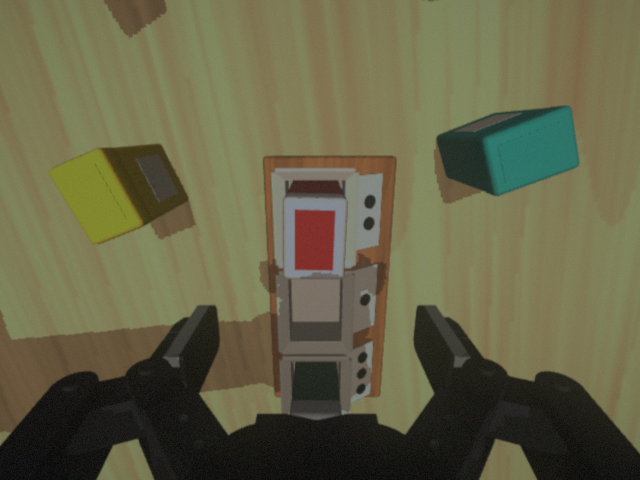

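The wrist view shows red at (315,240) nearly centred between the fingers, the one-dot pocket at (315,310) and the three-dot pocket at (315,385). I use the board outline to refine the rack pose.

```bash
python3 - <<'E'
from h import *
w=optics.snapshot("wrist")
h=cv2.cvtColor(np.ascontiguousarray(w["pixels"]),cv2.COLOR_RGB2HSV).astype(int)
m=((h[...,0]<15)&(h[...,1]>130)&(h[...,2]>60)); m[:,:255]=0; m[:,405:]=0; m[:150]=0; m[398:]=0
q=(ray(w,np.argwhere(m)[:,::-1],.012)*1000).astype(np.float32)
c,s,a=cv2.minAreaRect(q); print(c,s,a)
a=np.radians(-8.7); print("origin",np.array(c)-15*np.array([np.cos(a),np.sin(a)]))
# red lid bright only
m=blob(w,"red"); v=h[...,2]; t=np.median(v[m]); m&=(v>.85*t); print(rect(w,m,.127))
plan(8,.585,-.017,.103,81.3)
E
```

```text
(585.239013671875, -117.51075744628906) (305.8727722167969, 136.71319580078125) 81.26045989990234
origin [ 570.41160537 -115.24184514]
(array([ 0.5843, -0.0177]), array([585.2, -17.4]), array([27.3, 45.4]), -9.9)
8 rows slide [-0.0004 -0.0007  0.0752] rotz -0.002
```

Call:
{"method": "drive_tool", "body": {"deltas": [{"slide":[0,0,0.09],"rotation":[0,0,0],"grip":1},{"slide":[0,0,0.09],"rotation":[0,0,0],"grip":1},{"slide":[-0.002,-0.003,0.09],"rotation":[0,0,0],"grip":1},{"slide":[0,0,0.09],"rotation":[0,0,0],"grip":1},{"slide":[0,0,0.09],"rotation":[0,0,0],"grip":1},{"slide":[0,0,0.08],"rotation":[0,0,0],"grip":1},{"slide":[0,0,0.05],"rotation":[0,0,0],"grip":1},{"slide":[0,0,0.02],"rotation":[0,0,0],"grip":1}], "newtons": 40}}

```text
time_s: 3.85
tool_pos: [0.585, -0.0165, 0.1021]
ee_rot: [-2.384, -2.044, 0.002]
contact_force: [0.5, -0.5, 0.6]
gripper_width: 0.0855
grasp_force: 0.0
```

Call:
{"method": "drive_tool", "body": {"deltas": [{"slide":[0,0,0],"rotation":[0,0,0],"grip":1},{"slide":[0,0,0],"rotation":[0,0,0],"grip":0.4},{"slide":[0,0,0],"rotation":[0,0,0],"grip":0.3},{"slide":[0,0,0],"rotation":[0,0,0],"grip":0.2},{"slide":[0,0,0],"rotation":[0,0,0],"grip":0},{"slide":[0,0,0],"rotation":[0,0,0],"grip":-1},{"slide":[0,0,0],"rotation":[0,0,0],"grip":-1},{"slide":[0,0,0],"rotation":[0,0,0],"grip":-1}], "newtons": 40}}

```text
time_s: 4.65
tool_pos: [0.5859, -0.0155, 0.1042]
ee_rot: [2.383, 2.046, 0.001]
contact_force: [-3.4, 0.2, 5.6]
gripper_width: 0.048
grasp_force: 40.9
```

Call:
{"method": "drive_tool", "body": {"deltas": [{"slide":[0,0,-0.02],"rotation":[0,0,0],"grip":-1},{"slide":[0,0,-0.04],"rotation":[0,0,0],"grip":-1},{"slide":[0,0,-0.06],"rotation":[0,0,0],"grip":-1},{"slide":[0,0,-0.08],"rotation":[0,0,0],"grip":-1},{"slide":[0,0,-0.08],"rotation":[0,0,0],"grip":-1},{"slide":[0,0,-0.06],"rotation":[0,0,0],"grip":-1},{"slide":[0,0,-0.02],"rotation":[0,0,0],"grip":-1},{"slide":[0,0,0],"rotation":[0,0,0],"grip":-1}]}}

```text
time_s: 5.45
tool_pos: [0.5863, -0.0156, 0.1941]
ee_rot: [2.383, 2.046, 0.002]
contact_force: [-0.8, -0.1, -2.0]
gripper_width: 0.0476
grasp_force: 41.3
```

```bash
python3 - <<'E'
from h import *
t=tool(); print(t)
w=optics.snapshot("wrist"); cv2.imwrite("pics/w2.png",w["pixels"][:,:,::-1])
m=blob(w,"red",(0,0,640,330)); print(m.sum(),rect(w,m,t[1][2]+.127-.1042))
plan(6,.5707,-.1158,.192,81.3)
E
```

```text
(5.45, array([ 0.5863, -0.0156,  0.1941]), array([[ 0.151,  0.988,  0.002],
       [ 0.988, -0.151, -0.   ],
       [ 0.   ,  0.002, -1.   ]]), array([-0.8, -0.1, -2. ]), array([-0.03,  0.25, -0.02,  1.3 ,  0.  ,  1.7 ]))
923 (array([0.5902, 0.003 ]), array([590.5,   3.2]), array([ 4.9, 28.9]), 81.2)
6 rows slide [-0.0676  0.0001  0.0008] rotz -0.0001
```

View pics/w2.png

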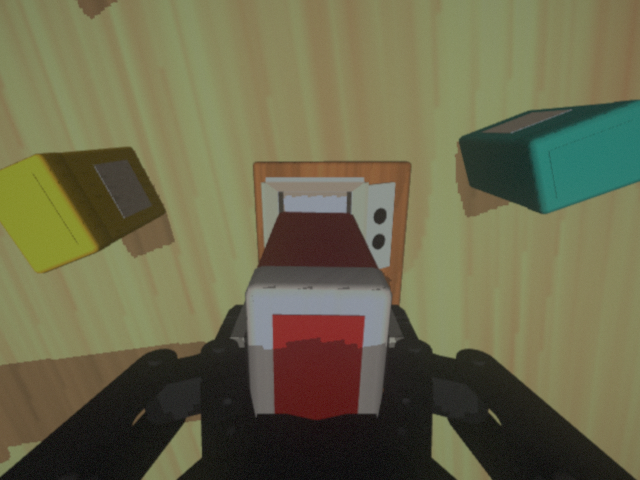

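Red is held upright with its lid at (320,350), far edge at row ~289. I check its offset in the grip.

```bash
python3 - <<'E'
from h import *
w=optics.snapshot("wrist"); t=tool(); 
M=t[2]; 
q=ray(w,[(274,315),(363,315),(250,291),(390,289),(320,288)],t[1][2]+.0228)
print(((q-t[1][:2])@M[:2,:2]).round(4))  # tool x,y
q=ray(w,[(256,162),(409,162)],.012); print(q.round(4))
a=np.radians(-8.7); ex,ey=np.array([np.cos(a),np.sin(a)]),np.array([-np.sin(a),np.cos(a)]); print((q.mean(0)-15e-3*ex-.155*ey).round(4))
E
```

```text
[[ 0.0217 -0.0126]
 [ 0.0216  0.0164]
 [ 0.0303 -0.0199]
 [ 0.031   0.0246]
 [ 0.0314  0.0023]]
[[0.5429 0.0438]
 [0.6739 0.0237]]
[ 0.5701 -0.1172]
```

Call:
{"method": "drive_tool", "body": {"deltas": [{"slide":[-0.03,0,0],"rotation":[0,0,0],"grip":-1},{"slide":[-0.07,0,0],"rotation":[0,0,0],"grip":-1},{"slide":[-0.1,0,0],"rotation":[0,0,0],"grip":-1},{"slide":[-0.1,-0.002,0],"rotation":[0,0,0],"grip":-1},{"slide":[-0.07,0,0],"rotation":[0,0,0],"grip":-1},{"slide":[-0.028,0,0],"rotation":[0,0,0],"grip":-1},{"slide":[0,0,0.03],"rotation":[0,0,0],"grip":-1},{"slide":[0,0,0.04],"rotation":[0,0,0],"grip":-1}]}}

```text
time_s: 6.35
tool_pos: [0.5704, -0.114, 0.1754]
ee_rot: [2.384, 2.046, 0.001]
contact_force: [0.4, 0.1, -2.5]
gripper_width: 0.0476
grasp_force: 41.4
```

Call:
{"method": "drive_tool", "body": {"deltas": [{"slide":[0,0,0.05],"rotation":[0,0,0],"grip":-1},{"slide":[0,0,0.04],"rotation":[0,0,0],"grip":-1},{"slide":[0,0,0.04],"rotation":[0,0,0],"grip":-1},{"slide":[0,0,0.03],"rotation":[0,0,0],"grip":-1},{"slide":[0,0,0.02],"rotation":[0,0,0],"grip":-1},{"slide":[0,0,0.01],"rotation":[0,0,0],"grip":-1},{"slide":[0,0,0],"rotation":[0,0,0],"grip":-1}]}}

```text
time_s: 7.05
tool_pos: [0.5702, -0.1138, 0.1281]
ee_rot: [-2.383, -2.046, 0.0]
contact_force: [0.2, -1.0, -1.8]
gripper_width: 0.0473
grasp_force: 41.4
```

Call:
{"method": "drive_tool", "body": {"deltas": [{"slide":[0,0,0.02],"rotation":[0,0,0],"grip":-1},{"slide":[0,0,0.02],"rotation":[0,0,0],"grip":-1},{"slide":[0,0,0.02],"rotation":[0,0,0],"grip":-1},{"slide":[0,0,0.012],"rotation":[0,0,0],"grip":-1},{"slide":[0,0,0.008],"rotation":[0,0,0],"grip":-1},{"slide":[0,0,0.004],"rotation":[0,0,0],"grip":-1},{"slide":[0,0,0.004],"rotation":[0,0,0],"grip":-1},{"slide":[0,0,0.0],"rotation":[0,0,0],"grip":-1}]}}

```text
time_s: 7.85
tool_pos: [0.5703, -0.1139, 0.1063]
ee_rot: [2.384, 2.046, 0.0]
contact_force: [0.3, -0.7, -1.9]
gripper_width: 0.0478
grasp_force: 41.4
```

Call:
{"method": "drive_tool", "body": {"deltas": [{"slide":[0,0,0.003],"rotation":[0,0,0],"grip":-1},{"slide":[0,0,0.003],"rotation":[0,0,0],"grip":-1},{"slide":[0,0,0.002],"rotation":[0,0,0],"grip":-1},{"slide":[0,0,0],"rotation":[0,0,0],"grip":-1},{"slide":[0,0,0],"rotation":[0,0,0],"grip":-1}]}}

```text
time_s: 8.35
tool_pos: [0.5703, -0.1138, 0.1043]
ee_rot: [2.384, 2.046, 0.0]
contact_force: [0.6, -0.8, -2.5]
gripper_width: 0.0479
grasp_force: 41.3
```

Call:
{"method": "drive_tool", "body": {"deltas": [{"slide":[0,0,0.003],"rotation":[0,0,0],"grip":-1},{"slide":[0,0,0.002],"rotation":[0,0,0],"grip":-1},{"slide":[0,0,0],"rotation":[0,0,0],"grip":-1}]}}

```text
time_s: 8.65
tool_pos: [0.5702, -0.1139, 0.1042]
ee_rot: [2.383, 2.046, 0.001]
contact_force: [-3.9, 1.2, 6.7]
gripper_width: 0.0481
grasp_force: 42.0
```

Call:
{"method": "drive_tool", "body": {"deltas": [{"slide":[0,0,0],"rotation":[0,0,0],"grip":0.3},{"slide":[0,0,0],"rotation":[0,0,0],"grip":0.6},{"slide":[0,0,0],"rotation":[0,0,0],"grip":1},{"slide":[0,0,0],"rotation":[0,0,0],"grip":1},{"slide":[0,0,0],"rotation":[0,0,0],"grip":1},{"slide":[0,0,-0.02],"rotation":[0,0,0],"grip":1},{"slide":[0,0,-0.06],"rotation":[0,0,0],"grip":1},{"slide":[0,0,-0.1],"rotation":[0,0,0],"grip":1}]}}

```text
time_s: 9.45
tool_pos: [0.5693, -0.1136, 0.1472]
ee_rot: [-2.382, -2.045, 0.003]
contact_force: [0.3, 0.4, -0.2]
gripper_width: 0.0852
grasp_force: 0.0
```

Call:
{"method": "drive_tool", "body": {"deltas": [{"slide":[0,0,-0.14],"rotation":[0,0,0],"grip":1},{"slide":[0,0,-0.12],"rotation":[0,0,0],"grip":1},{"slide":[-0.04,0,-0.08],"rotation":[0,0,0],"grip":1},{"slide":[-0.09,0.003,0],"rotation":[0,0,0],"grip":1},{"slide":[-0.14,0,0],"rotation":[0,0,0],"grip":1},{"slide":[-0.1,0,0],"rotation":[0,0,0],"grip":1},{"slide":[-0.042,0,0],"rotation":[0,0,0],"grip":1},{"slide":[0,0,0],"rotation":[0,0,0],"grip":1}]}}

```text
time_s: 10.25
tool_pos: [0.5552, -0.2168, 0.2331]
ee_rot: [-2.386, -2.044, -0.0]
contact_force: [-0.0, 0.2, -1.3]
gripper_width: 0.0854
grasp_force: 0.0
```

Call:
{"method": "drive_tool", "body": {"deltas": [{"slide":[0,0,0],"rotation":[0,0,0],"grip":1}]}}

```text
time_s: 10.35
tool_pos: [0.5555, -0.2153, 0.2331]
ee_rot: [-2.383, -2.046, -0.001]
contact_force: [0.3, -0.1, 0.4]
gripper_width: 0.0854
grasp_force: 0.0
```

```bash
python3 - <<'E'
from h import *
t=tool(); print(t)
w=optics.snapshot("wrist"); cv2.imwrite("pics/w3.png",w["pixels"][:,:,::-1])
for c in ("green","red"):
    m=blob(w,c,(200,0,440,480)); print(c,m.sum(),np.argwhere(m).mean(0),rect(w,m,.127))
p=optics.snapshot("top"); m=blob(p,"red",(270,180,440,240)); print(m.sum(),rect(p,m,.127))
E
```

```text
(10.35, array([ 0.5555, -0.2153,  0.2331]), array([[ 0.151,  0.988, -0.   ],
       [ 0.988, -0.151,  0.001],
       [ 0.001, -0.   , -1.   ]]), array([ 0.3, -0.1,  0.4]), array([-0.37,  0.26,  0.08,  1.39,  0.  ,  1.35]))
green 2301 [247.57670578 314.45588874] (array([ 0.5549, -0.2154]), array([ 555. , -216.7]), array([28.1, 46. ]), -9.8)
red 3683 [ 89.80749389 313.22345914] (array([ 0.5698, -0.1144]), array([ 569.6, -115.7]), array([28.4, 46.4]), -10.1)
346 (array([ 0.57 , -0.115]), array([ 570.1, -114.9]), array([28.1, 47.5]), -10.2)
```

View pics/w3.png

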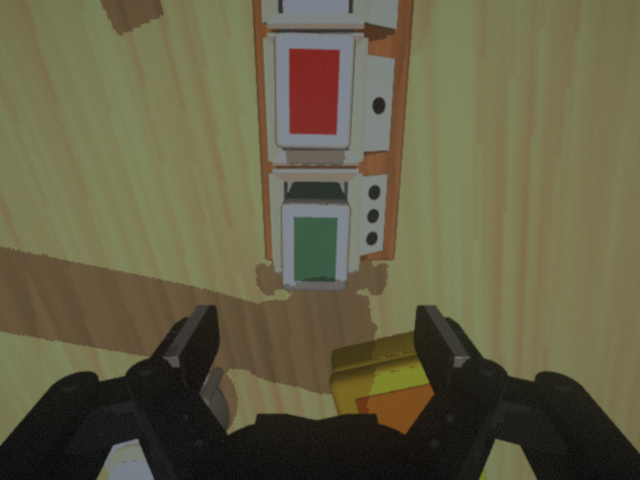

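Red stands upright in the one-dot pocket (315,92), and green is centred below at (314,247). Next I grasp green.

Call:
{"method": "drive_tool", "body": {"deltas": [{"slide":[-0.005,0,0.06],"rotation":[0,0,0],"grip":1},{"slide":[0,0,0.09],"rotation":[0,0,0],"grip":1},{"slide":[0,0,0.1],"rotation":[0,0,0],"grip":1},{"slide":[0,0,0.1],"rotation":[0,0,0],"grip":1},{"slide":[0,0,0.08],"rotation":[0,0,0],"grip":1},{"slide":[0,0,0.05],"rotation":[0,0,0],"grip":1},{"slide":[0,0,0.03],"rotation":[0,0,0],"grip":1},{"slide":[0,0,0.006],"rotation":[0,0,0],"grip":1}]}}

```text
time_s: 11.25
tool_pos: [0.5552, -0.2165, 0.1036]
ee_rot: [-2.382, -2.047, 0.0]
contact_force: [-0.2, -0.8, 0.7]
gripper_width: 0.0857
grasp_force: 0.0
```

Call:
{"method": "drive_tool", "body": {"deltas": [{"slide":[0,0,0],"rotation":[0,0,0],"grip":1},{"slide":[0,0,0],"rotation":[0,0,0],"grip":0.4},{"slide":[0,0,0],"rotation":[0,0,0],"grip":0.3},{"slide":[0,0,0],"rotation":[0,0,0],"grip":0.2},{"slide":[0,0,0],"rotation":[0,0,0],"grip":0},{"slide":[0,0,0],"rotation":[0,0,0],"grip":-1},{"slide":[0,0,0],"rotation":[0,0,0],"grip":-1},{"slide":[0,0,0],"rotation":[0,0,0],"grip":-1}], "newtons": 40}}

```text
time_s: 12.05
tool_pos: [0.5552, -0.2172, 0.1047]
ee_rot: [2.383, 2.046, 0.0]
contact_force: [-2.0, 0.5, 6.6]
gripper_width: 0.0477
grasp_force: 41.4
```

Call:
{"method": "drive_tool", "body": {"deltas": [{"slide":[0,0,-0.02],"rotation":[0,0,0],"grip":-1},{"slide":[0,0,-0.06],"rotation":[0,0,0],"grip":-1},{"slide":[0,0,-0.1],"rotation":[0,0,0],"grip":-1},{"slide":[0,0,-0.12],"rotation":[0,0,0],"grip":-1},{"slide":[0,0,-0.12],"rotation":[0,0,0],"grip":-1},{"slide":[0,0,-0.1],"rotation":[0,0,0],"grip":-1},{"slide":[0,0,-0.06],"rotation":[0,0,0],"grip":-1},{"slide":[0,0,0],"rotation":[0,0,0],"grip":-1}]}}

```text
time_s: 12.85
tool_pos: [0.5561, -0.2173, 0.2512]
ee_rot: [2.381, 2.044, 0.003]
contact_force: [-0.3, -0.3, -3.0]
gripper_width: 0.0473
grasp_force: 41.9
```

Call:
{"method": "drive_tool", "body": {"deltas": [{"slide":[0.05,0,0],"rotation":[0,0,0],"grip":-1},{"slide":[0.1,0,0],"rotation":[0,0,0],"grip":-1},{"slide":[0.15,0,0],"rotation":[0,0,0],"grip":-1},{"slide":[0.18,0,0],"rotation":[0,0,0],"grip":-1},{"slide":[0.15,0,0],"rotation":[0,0,0],"grip":-1},{"slide":[0.1,0,0],"rotation":[0,0,0],"grip":-1},{"slide":[0.05,0,0],"rotation":[0,0,0],"grip":-1},{"slide":[0.029,0,0],"rotation":[0,0,0],"grip":-1}]}}

```text
time_s: 13.65
tool_pos: [0.5854, -0.0156, 0.2477]
ee_rot: [-2.381, -2.047, 0.003]
contact_force: [-0.1, -0.9, -2.7]
gripper_width: 0.0481
grasp_force: 41.7
```

Call:
{"method": "drive_tool", "body": {"deltas": [{"slide":[0,0,0],"rotation":[0,0,0],"grip":-1},{"slide":[0,0,0],"rotation":[0,0,0],"grip":-1}]}}

```text
time_s: 13.85
tool_pos: [0.5856, -0.0178, 0.2487]
ee_rot: [-2.384, -2.045, 0.001]
contact_force: [-0.0, -0.5, -2.9]
gripper_width: 0.0476
grasp_force: 41.7
```

```bash
python3 - <<'E'
from h import *
t=tool(); print(t)
w=optics.snapshot("wrist"); cv2.imwrite("pics/w4.png",w["pixels"][:,:,::-1])
m=blob(w,"green",(200,0,440,480)); u=np.argwhere(m); print(u.min(0),u.max(0))
q=ray(w,[(320,u.min(0)[0])],t[1][2]+.0223); print("label far edge in tool (expect .0237 - centred):",((q-t[1][:2])@t[2][:2,:2]).round(4))
E
```

```text
(13.85, array([ 0.5856, -0.0178,  0.2487]), array([[ 0.152,  0.988, -0.001],
       [ 0.988, -0.152, -0.   ],
       [-0.001, -0.001, -1.   ]]), array([-0. , -0.5, -2.9]), array([-0.03,  0.24,  0.09,  1.42, -0.  ,  1.69]))
[310 273] [419 362]
label far edge in tool (expect .0237 - centred): [[0.0235 0.0021]]
```

Call:
{"method": "drive_tool", "body": {"deltas": [{"slide":[0.001,0,0.03],"rotation":[0,0,0],"grip":-1},{"slide":[0.001,0,0.07],"rotation":[0,0,0],"grip":-1},{"slide":[0,0,0.08],"rotation":[0,0,0],"grip":-1},{"slide":[0,0,0.08],"rotation":[0,0,0],"grip":-1},{"slide":[0,0,0.06],"rotation":[0,0,0],"grip":-1},{"slide":[0,0,0.05],"rotation":[0,0,0],"grip":-1},{"slide":[0,0,0.04],"rotation":[0,0,0],"grip":-1},{"slide":[0,0,0.03],"rotation":[0,0,0],"grip":-1}]}}

```text
time_s: 14.7
tool_pos: [0.5858, -0.0169, 0.1383]
ee_rot: [-2.384, -2.046, 0.0]
contact_force: [0.2, 0.4, -2.8]
gripper_width: 0.0478
grasp_force: 41.7
```

Call:
{"method": "drive_tool", "body": {"deltas": [{"slide":[0,0,0.03],"rotation":[0,0,0],"grip":-1},{"slide":[0,0,0.025],"rotation":[0,0,0],"grip":-1},{"slide":[0,0,0.025],"rotation":[0,0,0],"grip":-1},{"slide":[0,0,0.02],"rotation":[0,0,0],"grip":-1},{"slide":[0,0,0.012],"rotation":[0,0,0],"grip":-1},{"slide":[0,0,0.008],"rotation":[0,0,0],"grip":-1},{"slide":[0,0,0],"rotation":[0,0,0],"grip":-1},{"slide":[0,0,0],"rotation":[0,0,0],"grip":-1}]}}

```text
time_s: 15.5
tool_pos: [0.586, -0.0166, 0.1092]
ee_rot: [2.383, 2.046, 0.0]
contact_force: [-0.9, 0.2, -2.4]
gripper_width: 0.0475
grasp_force: 41.7
```

Call:
{"method": "drive_tool", "body": {"deltas": [{"slide":[0,0,0.006],"rotation":[0,0,0],"grip":-1},{"slide":[0,0,0.004],"rotation":[0,0,0],"grip":-1},{"slide":[0,0,0.004],"rotation":[0,0,0],"grip":-1},{"slide":[0,0,0.003],"rotation":[0,0,0],"grip":-1},{"slide":[0,0,0.002],"rotation":[0,0,0],"grip":-1},{"slide":[0,0,0],"rotation":[0,0,0],"grip":-1},{"slide":[0,0,0],"rotation":[0,0,0],"grip":-1}]}}

```text
time_s: 16.2
tool_pos: [0.5859, -0.0166, 0.1047]
ee_rot: [2.384, 2.046, 0.0]
contact_force: [-2.1, -0.3, 2.2]
gripper_width: 0.0479
grasp_force: 42.1
```

Call:
{"method": "drive_tool", "body": {"deltas": [{"slide":[0,0,0.001],"rotation":[0,0,0],"grip":-1},{"slide":[0,0,0],"rotation":[0,0,0],"grip":0.3},{"slide":[0,0,0],"rotation":[0,0,0],"grip":0.6},{"slide":[0,0,0],"rotation":[0,0,0],"grip":1},{"slide":[0,0,0],"rotation":[0,0,0],"grip":1},{"slide":[0,0,0],"rotation":[0,0,0],"grip":1},{"slide":[0,0,-0.04],"rotation":[0,0,0],"grip":1},{"slide":[0,0,-0.1],"rotation":[0,0,0],"grip":1}]}}

```text
time_s: 17.0
tool_pos: [0.5845, -0.0166, 0.1377]
ee_rot: [-2.382, -2.045, 0.005]
contact_force: [-0.7, -0.8, 0.1]
gripper_width: 0.0852
grasp_force: 0.0
```

Call:
{"method": "drive_tool", "body": {"deltas": [{"slide":[0,0,-0.15],"rotation":[0,0,0],"grip":1},{"slide":[0,0,-0.15],"rotation":[0,0,0],"grip":1},{"slide":[0,0,-0.08],"rotation":[0,0,0],"grip":1},{"slide":[0,0,0],"rotation":[0,0,0],"grip":1},{"slide":[0,0,0],"rotation":[0,0,0],"grip":1}]}}

```text
time_s: 17.5
tool_pos: [0.5861, -0.0166, 0.2345]
ee_rot: [2.383, 2.046, 0.001]
contact_force: [0.8, 0.1, -0.3]
gripper_width: 0.0856
grasp_force: 0.0
```

```bash
python3 - <<'E'
from h import *
print(tool()); plan(8,.4452,.2428,.233,110.6)
w=optics.snapshot("wrist"); cv2.imwrite("pics/w5.png",w["pixels"][:,:,::-1])
p=optics.snapshot("top"); 
for c,b in [("red",(320,180,440,240)),("blue",(140,250,200,300))]:
    m=blob(p,c,b); print(c,rect(p,m,.127 if c=="red" else .11))
m=blob(w,"green",(200,0,440,480)); print(rect(w,m,.127))
E
```

```text
(17.5, array([ 0.5861, -0.0166,  0.2345]), array([[ 0.151,  0.988,  0.001],
       [ 0.988, -0.151, -0.   ],
       [ 0.   ,  0.001, -1.   ]]), array([ 0.8,  0.1, -0.3]), array([-0.03,  0.24,  0.06,  1.39,  0.  ,  1.69]))
8 rows slide [ 0.1359 -0.0616  0.0007] rotz -0.4579Traceback (most recent call last):
  File "<stdin>", line 6, in <module>
  File "h.py", line 12, in blob
    n,l,s,c=cv2.connectedComponentsWithStats(m.astype(np.uint8)); i=1+np.argmax(s[1:,4])
                                                                      ~~~~~~~~~^^^^^^^^^
    return _wrapfunc(a, 'argmax', axis=axis, out=out, **kwds)
    return bound(*args, **kwds)
ValueError: attempt to get argmax of an empty sequence
```

View pics/w5.png

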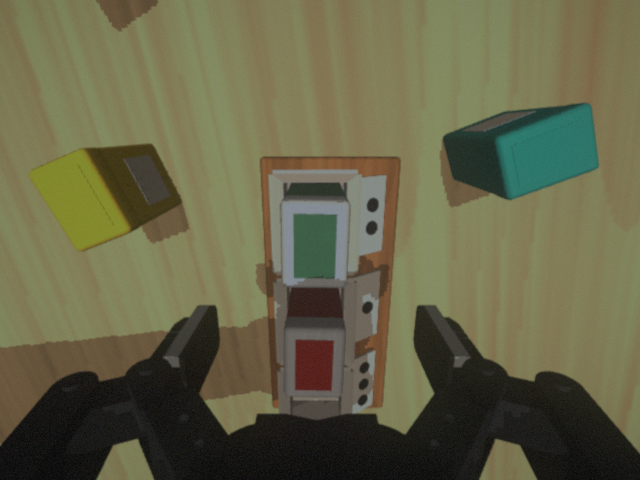

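Green stands in the two-dot pocket (315,245), with red behind it in the one-dot pocket (315,365). Now I go to blue.

Call:
{"method": "drive_tool", "body": {"deltas": [{"slide":[0.136,-0.062,0],"rotation":[0,0,-0.458],"grip":1},{"slide":[0.136,-0.062,0],"rotation":[0,0,-0.458],"grip":1},{"slide":[0.136,-0.062,0],"rotation":[0,0,-0.458],"grip":1},{"slide":[0.136,-0.062,0],"rotation":[0,0,-0.458],"grip":1},{"slide":[0.136,-0.062,0],"rotation":[0,0,-0.458],"grip":1},{"slide":[0.136,-0.062,0],"rotation":[0,0,-0.458],"grip":1},{"slide":[0.136,-0.062,0],"rotation":[0,0,-0.458],"grip":1},{"slide":[0.136,-0.062,0],"rotation":[0,0,-0.458],"grip":1}]}}

```text
time_s: 18.4
tool_pos: [0.4427, 0.2438, 0.2324]
ee_rot: [-1.784, -2.584, 0.004]
contact_force: [-0.1, 0.2, -0.2]
gripper_width: 0.0851
grasp_force: 0.0
```

Call:
{"method": "drive_tool", "body": {"deltas": [{"slide":[0,0,0],"rotation":[0,0,0],"grip":1},{"slide":[0,0,0],"rotation":[0,0,0],"grip":1},{"slide":[0,0,0],"rotation":[0,0,0],"grip":1}]}}

```text
time_s: 18.7
tool_pos: [0.4443, 0.2424, 0.2333]
ee_rot: [-1.789, -2.582, 0.002]
contact_force: [0.9, 0.6, 0.1]
gripper_width: 0.0851
grasp_force: 0.0
```

```bash
python3 - <<'E'
from h import *
print(tool())
w=optics.snapshot("wrist"); cv2.imwrite("pics/w6.png",w["pixels"][:,:,::-1])
m=blob(w,"blue"); v=w["pixels"].max(2); m&=v>.85*np.median(v[m]); r=rect(w,m,.11); print(m.sum(),r)
plan(8,r[1][0]/1e3,r[1][1]/1e3,.09,90+r[3])
E
```

```text
(18.7, array([0.4443, 0.2424, 0.2333]), array([[-0.351,  0.936, -0.001],
       [ 0.936,  0.351, -0.001],
       [-0.   , -0.001, -1.   ]]), array([0.9, 0.6, 0.1]), array([ 0.5 ,  0.09, -0.12,  1.36, -0.  ,  1.71]))
2257 (array([0.4445, 0.2422]), array([444.8, 241.6]), array([28.9, 46. ]), 20.6)
8 rows slide [-0.0004 -0.      0.0717] rotz -0.0012
```

View pics/w6.png

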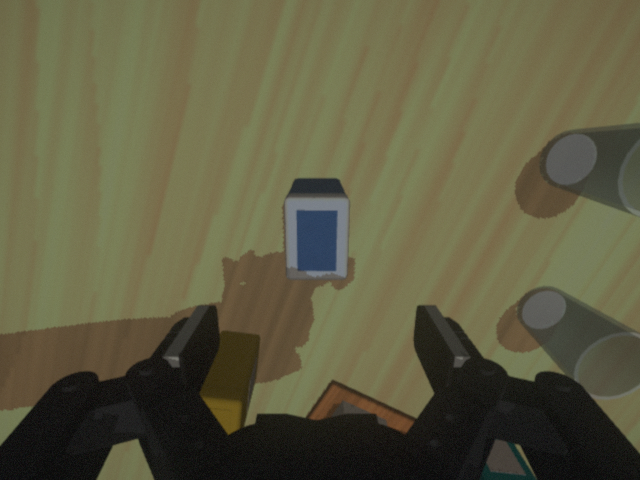

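Blue is centred and aligned at (317,240), and the tumblers are well clear.

Call:
{"method": "drive_tool", "body": {"deltas": [{"slide":[-0.003,0,0.06],"rotation":[0,0,0],"grip":1},{"slide":[0,0,0.1],"rotation":[0,0,0],"grip":1},{"slide":[0,0,0.11],"rotation":[0,0,0],"grip":1},{"slide":[0,0,0.11],"rotation":[0,0,0],"grip":1},{"slide":[0,0,0.09],"rotation":[0,0,0],"grip":1},{"slide":[0,0,0.06],"rotation":[0,0,0],"grip":1},{"slide":[0,0,0.04],"rotation":[0,0,0],"grip":1},{"slide":[0,0,0.012],"rotation":[0,0,0],"grip":1}]}}

```text
time_s: 19.55
tool_pos: [0.4444, 0.2413, 0.0874]
ee_rot: [-1.79, -2.581, 0.003]
contact_force: [-0.3, 0.4, -0.1]
gripper_width: 0.0856
grasp_force: 0.0
```

Call:
{"method": "drive_tool", "body": {"deltas": [{"slide":[0,0,0],"rotation":[0,0,0],"grip":1},{"slide":[0,0,0],"rotation":[0,0,0],"grip":0.4},{"slide":[0,0,0],"rotation":[0,0,0],"grip":0.3},{"slide":[0,0,0],"rotation":[0,0,0],"grip":0.2},{"slide":[0,0,0],"rotation":[0,0,0],"grip":0},{"slide":[0,0,0],"rotation":[0,0,0],"grip":-1},{"slide":[0,0,0],"rotation":[0,0,0],"grip":-1},{"slide":[0,0,0],"rotation":[0,0,0],"grip":-1}], "newtons": 40}}

```text
time_s: 20.35
tool_pos: [0.4447, 0.2425, 0.0892]
ee_rot: [1.788, 2.583, 0.001]
contact_force: [-2.5, 0.0, 5.4]
gripper_width: 0.0472
grasp_force: 41.8
```

Call:
{"method": "drive_tool", "body": {"deltas": [{"slide":[0,0,-0.02],"rotation":[0,0,0],"grip":-1},{"slide":[0,0,-0.07],"rotation":[0,0,0],"grip":-1},{"slide":[0,0,-0.12],"rotation":[0,0,0],"grip":-1},{"slide":[0,0,-0.14],"rotation":[0,0,0],"grip":-1},{"slide":[0,0,-0.14],"rotation":[0,0,0],"grip":-1},{"slide":[0,0,-0.12],"rotation":[0,0,0],"grip":-1},{"slide":[0,0,-0.05],"rotation":[0,0,0],"grip":-1},{"slide":[0,0,0],"rotation":[0,0,0],"grip":-1}]}}

```text
time_s: 21.15
tool_pos: [0.4451, 0.2426, 0.2547]
ee_rot: [1.788, 2.582, 0.003]
contact_force: [1.0, -0.2, -2.6]
gripper_width: 0.0476
grasp_force: 42.4
```

```bash
python3 - <<'E'
from h import *
t=tool(); print(t)
w=optics.snapshot("wrist"); m=blob(w,"blue",(200,0,440,480)); u=np.argwhere(m); print(u.min(0),u.max(0))
q=ray(w,[(320,u.min(0)[0])],t[1][2]+.0226); print(((q-t[1][:2])@t[2][:2,:2]).round(4))
plan(14,.5554,-.2148,.252,81.3)
E
```

```text
(21.15, array([0.4451, 0.2426, 0.2547]), array([[-0.352,  0.936,  0.002],
       [ 0.936,  0.352,  0.001],
       [ 0.   ,  0.002, -1.   ]]), array([ 1. , -0.2, -2.6]), array([ 0.5 ,  0.09, -0.08,  1.4 , -0.  ,  1.71]))
[309 272] [419 361]
[[0.0238 0.0015]]
14 rows slide [-0.135   0.0157  0.0003] rotz 0.2617
```

Call:
{"method": "drive_tool", "body": {"deltas": [{"slide":[-0.068,0.008,0],"rotation":[0,0,0.131],"grip":-1},{"slide":[-0.135,0.016,0],"rotation":[0,0,0.262],"grip":-1},{"slide":[-0.135,0.016,0],"rotation":[0,0,0.262],"grip":-1},{"slide":[-0.135,0.016,0],"rotation":[0,0,0.262],"grip":-1},{"slide":[-0.135,0.016,0],"rotation":[0,0,0.262],"grip":-1},{"slide":[-0.135,0.016,0],"rotation":[0,0,0.262],"grip":-1},{"slide":[-0.135,0.016,0],"rotation":[0,0,0.262],"grip":-1},{"slide":[-0.135,0.016,0],"rotation":[0,0,0.262],"grip":-1}]}}

```text
time_s: 22.0
tool_pos: [0.533, 0.0028, 0.2507]
ee_rot: [-2.124, -2.31, 0.004]
contact_force: [0.2, -0.4, -2.2]
gripper_width: 0.0475
grasp_force: 42.2
```

Call:
{"method": "drive_tool", "body": {"deltas": [{"slide":[-0.135,0.016,0],"rotation":[0,0,0.262],"grip":-1},{"slide":[-0.135,0.016,0],"rotation":[0,0,0.262],"grip":-1},{"slide":[-0.135,0.016,0],"rotation":[0,0,0.262],"grip":-1},{"slide":[-0.135,0.016,0],"rotation":[0,0,0.262],"grip":-1},{"slide":[-0.135,0.016,0],"rotation":[0,0,0.262],"grip":-1},{"slide":[-0.135,0.016,0],"rotation":[0,0,0.262],"grip":-1},{"slide":[-0.067,0.008,0],"rotation":[0,0,0.131],"grip":-1},{"slide":[0,0,0],"rotation":[0,0,0],"grip":-1}]}}

```text
time_s: 22.8
tool_pos: [0.5552, -0.2167, 0.2509]
ee_rot: [-2.385, -2.04, 0.003]
contact_force: [-0.5, 0.7, -2.5]
gripper_width: 0.0478
grasp_force: 42.2
```

Call:
{"method": "drive_tool", "body": {"deltas": [{"slide":[0,0,0],"rotation":[0,0,0],"grip":-1},{"slide":[0,0,0],"rotation":[0,0,0],"grip":-1}]}}

```text
time_s: 23.0
tool_pos: [0.5559, -0.2138, 0.2529]
ee_rot: [-2.382, -2.046, 0.0]
contact_force: [1.1, 0.8, -2.3]
gripper_width: 0.0479
grasp_force: 42.2
```

```bash
python3 - <<'E'
from h import *
t=tool(); print(t)
w=optics.snapshot("wrist"); m=blob(w,"blue",(200,0,440,480)); u=np.argwhere(m); print(u.min(0),u.max(0))
q=ray(w,[(320,u.min(0)[0])],t[1][2]+.0208); print(((q-t[1][:2])@t[2][:2,:2]).round(4))
plan(1,.5554,-.2148,t[1][2],81.3)
E
```

```text
(23.0, array([ 0.5559, -0.2138,  0.2529]), array([[ 0.151,  0.989, -0.001],
       [ 0.989, -0.151,  0.001],
       [ 0.001, -0.001, -1.   ]]), array([ 1.1,  0.8, -2.3]), array([-0.37,  0.26,  0.13,  1.44,  0.  ,  1.35]))
[309 272] [419 361]
[[0.023 0.002]]
1 rows slide [-0.0045 -0.0018  0.0014] rotz 0.0066
```

Call:
{"method": "drive_tool", "body": {"deltas": [{"slide":[-0.003,-0.001,0.03],"rotation":[0,0,0],"grip":-1},{"slide":[0,0,0.07],"rotation":[0,0,0],"grip":-1},{"slide":[0,0,0.08],"rotation":[0,0,0],"grip":-1},{"slide":[0,0,0.08],"rotation":[0,0,0],"grip":-1},{"slide":[0,0,0.06],"rotation":[0,0,0],"grip":-1},{"slide":[0,0,0.05],"rotation":[0,0,0],"grip":-1},{"slide":[0,0,0.04],"rotation":[0,0,0],"grip":-1},{"slide":[0,0,0.03],"rotation":[0,0,0],"grip":-1}]}}

```text
time_s: 23.85
tool_pos: [0.5556, -0.2153, 0.1428]
ee_rot: [-2.384, -2.046, 0.0]
contact_force: [0.7, 0.7, -3.4]
gripper_width: 0.0475
grasp_force: 42.2
```

Call:
{"method": "drive_tool", "body": {"deltas": [{"slide":[0,0,0.03],"rotation":[0,0,0],"grip":-1},{"slide":[0,0,0.025],"rotation":[0,0,0],"grip":-1},{"slide":[0,0,0.025],"rotation":[0,0,0],"grip":-1},{"slide":[0,0,0.02],"rotation":[0,0,0],"grip":-1},{"slide":[0,0,0.015],"rotation":[0,0,0],"grip":-1},{"slide":[0,0,0.01],"rotation":[0,0,0],"grip":-1},{"slide":[0,0,0],"rotation":[0,0,0],"grip":-1},{"slide":[0,0,0],"rotation":[0,0,0],"grip":-1}]}}

```text
time_s: 24.65
tool_pos: [0.5558, -0.2157, 0.1125]
ee_rot: [2.384, 2.046, 0.0]
contact_force: [0.2, 0.5, -3.3]
gripper_width: 0.0475
grasp_force: 42.2
```

Remaining distance is about 6.3 mm.

Call:
{"method": "drive_tool", "body": {"deltas": [{"slide":[0,0,0.008],"rotation":[0,0,0],"grip":-1},{"slide":[0,0,0.006],"rotation":[0,0,0],"grip":-1},{"slide":[0,0,0.004],"rotation":[0,0,0],"grip":-1},{"slide":[0,0,0.004],"rotation":[0,0,0],"grip":-1},{"slide":[0,0,0.003],"rotation":[0,0,0],"grip":-1},{"slide":[0,0,0],"rotation":[0,0,0],"grip":-1},{"slide":[0,0,0],"rotation":[0,0,0],"grip":-1}]}}

```text
time_s: 25.35
tool_pos: [0.5556, -0.2156, 0.1063]
ee_rot: [2.384, 2.046, 0.0]
contact_force: [-0.8, -0.4, 1.0]
gripper_width: 0.0474
grasp_force: 42.4
```

Contact confirmed. I release, then retreat upward and back from the rack.

Call:
{"method": "drive_tool", "body": {"deltas": [{"slide":[0,0,0.002],"rotation":[0,0,0],"grip":-1},{"slide":[0,0,0],"rotation":[0,0,0],"grip":0.3},{"slide":[0,0,0],"rotation":[0,0,0],"grip":0.6},{"slide":[0,0,0],"rotation":[0,0,0],"grip":1},{"slide":[0,0,0],"rotation":[0,0,0],"grip":1},{"slide":[0,0,0],"rotation":[0,0,0],"grip":1},{"slide":[0,0,-0.04],"rotation":[0,0,0],"grip":1},{"slide":[0,0,-0.1],"rotation":[0,0,0],"grip":1}]}}

```text
time_s: 26.15
tool_pos: [0.5544, -0.2152, 0.1392]
ee_rot: [-2.381, -2.043, 0.003]
contact_force: [0.5, -0.4, 0.5]
gripper_width: 0.0857
grasp_force: 0.0
```

Call:
{"method": "drive_tool", "body": {"deltas": [{"slide":[0,0,-0.15],"rotation":[0,0,0],"grip":1},{"slide":[0,0,-0.15],"rotation":[0,0,0],"grip":1},{"slide":[0,0,-0.12],"rotation":[0,0,0],"grip":1},{"slide":[0,-0.1,0],"rotation":[0,0,0],"grip":1},{"slide":[0,-0.15,0],"rotation":[0,0,0],"grip":1},{"slide":[0,-0.05,0],"rotation":[0,0,0],"grip":1},{"slide":[0,0,0],"rotation":[0,0,0],"grip":1},{"slide":[0,0,0],"rotation":[0,0,0],"grip":1}]}}

```text
time_s: 26.95
tool_pos: [0.4821, -0.2045, 0.2462]
ee_rot: [2.383, 2.045, 0.001]
contact_force: [0.2, -0.2, 1.0]
gripper_width: 0.0853
grasp_force: 0.0
```

```bash
python3 - <<'E'
from h import *
t=tool(); print(t)
for n in ("wrist","scene"):
    w=optics.snapshot(n); cv2.imwrite(f"pics/{n}9.png",w["pixels"][:,:,::-1])
a,b=cv2.imread("pics/wrist9.png"),cv2.imread("pics/scene9.png")
cv2.imwrite("pics/end.png",np.hstack([cv2.resize(a,(400,300)),cv2.resize(b[150:375,180:480],(400,300))]))
E
```

```text
(26.95, array([ 0.4821, -0.2045,  0.2462]), array([[ 0.152,  0.988,  0.002],
       [ 0.988, -0.152, -0.   ],
       [-0.   ,  0.002, -1.   ]]), array([ 0.2, -0.2,  1. ]), array([-0.4 ,  0.12, -0.06,  1.39,  0.  ,  1.32]))
```

View pics/end.png

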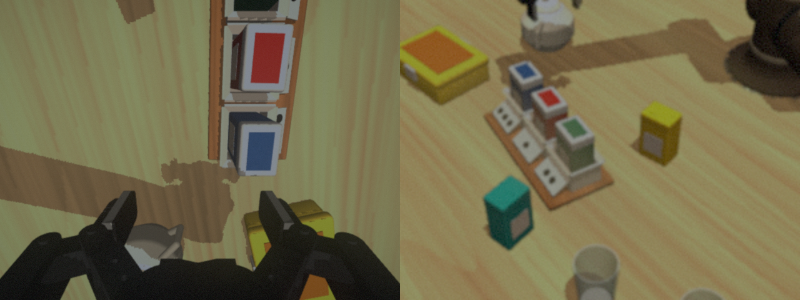

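The three tins stand upright in their pockets: blue at three dots, red at one dot, green at two dots. The robot is clear.

```bash
python3 -c "
from cell import hand_in; print(hand_in())"
```

```text
the job is handed in; nothing more can be done
None
```

The job is handed in at about 27 s: red is in the one-dot pocket, green in two-dot and blue in three-dot, placed in that order, upright and released, and I saw no sign that the bystanders moved.

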